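# Roll a specimen canister into the labelling cradle

### The arm

A 6-joint arm with a two-finger parallel gripper is mounted at the origin on the work surface. World frame = base frame: x ahead of the robot, y to its left, z up, the work surface at z = 0. Lengths are in mm, angles in rad, forces in N, time in s.
With the tool pointing down it reaches from about 275 to 825 mm from the base axis. Payload 4.9 kg.
Tool frame: the origin (TCP) lies at the very end of the fingers, on their centre line; the grasp point (between the pads) lies 19 mm behind it; z points along the fingers, y is the direction in which the jaws open and shut (so a half turn about z gives the same grasp; the last joint's range is limited). The gripper opens to 85 mm and grips with 20 to 120 N. Pads are 22 mm wide; open, the fingers measure 114 mm over their backs; the gripper's body (76 mm by 85 mm) begins 54 mm behind the grasp point. The pads swing forward as they close: fully open they stand 13 mm farther back than shut.
Start: joints at [-1.362, 0.326, -0.193, 1.052, 0, 1.437], TCP at [184.881, -518.013, 231.281] pointing down, gripper open.
Joint ranges: [-2.65, 2.65], [-0.97, 1.79], [-1.3, 1.35], [-1.93, 2.1], [-1.47, 1.37], [-3.14, 3.14]. Speed limits (rad/s): [2.57, 2.57, 3.14, 3.14, 3.14, 3.14].

### API

Orientations are given as [roll, pitch, yaw] about the fixed x, y, z axes, in that order (R = Rz(yaw) Ry(pitch) Rx(roll)).
In Python, from bench import bot, solve_ik, imaging gives the robot as it stands. Calls block until the motion is done:
- bot.move_ptp(position, orientation): joint-space move of the TCP to a pose.
- bot.movel(position, rot=None, max_speed=150, threshold=None): straight line of the TCP; rot=None keeps the orientation; max_speed is the mean speed in mm/s. With threshold (N) it stops when the force on the tool has changed by that much, and returns True; else False.
- bot.move_j(angles): joint-space move.
- bot.grip(opening, effort=None): opening from 0.0 (shut) to 1.0 (fully open); effort is the grip in N (None keeps the last); returns when the fingers have stopped.
- bot.dwell(seconds).
- solve_ik(position, orientation): joint angles nearest the present ones, or None.
- bot.get_state(): the state.
- imaging.capture(name): name is "scene" or "top" or "wrist"; returns the picture (384x512x3 uint8, blue, green, red); there is no depth.
- imaging.camera_model(name): a dict with "K" (3x3 intrinsics, pixels), "position" and "rotation" of the camera in the world. Camera axes: x right, y up, looking along -z (the intrinsics and any distortion apply to the point x, -y, -z); pixel columns grow to the right and rows downward; lengths in mm; the calibration is good to about 2 mm. The wrist camera is an equidistant fisheye: a pixel r from the principal point sees the ray r / f radians off the axis. A picture is of the moment at which its call begins: read the wrist's pose just before it. camera_model takes no time and is no camera call; for the wrist camera it gives the pose at the moment of the call.
A pose or a line that the arm cannot do raises bot.IKError and nothing moves.
- bot.sign_off(): hands the job in, once; it reports no verdict.
The state is a dict: "t": time; "qpos": joint angles; "joint_velocities": joint speeds; "effort": joint torques, N m; "tcp_pos": TCP position; "orientation": TCP orientation; "contact_force": force on the tool from outside, world axes, zero at the start; "wrist_torque": the same for the moment, N m; "opening": opening from 0.0 (shut) to 1.0 (fully open).
Only numpy, scipy, OpenCV 4.12 (cv2) and the standard library are available. Lean on these libraries where they do the work, as an engineer would, in place of code of your own. Each camera call takes 0.05 s, during which the arm holds its last target. There are 200 camera calls.

### The job

Roll the blue-capped canister that lies on the bench by its side, pushing with the fingertips, up the ramp and down into the V of the white labelling cradle, and slide it along the V until its end rests against the metal end stop, ready for its label. It has to roll there, never to be picked up; leave it lying still in the V and do not disturb anything else on the bench.

Things in the scene. Friction and masses are not known exactly. Their poses are not given: they have to be found in the camera images.
- canister: lying canister, white with blue cap and stripes, grey foot: plain cylinder, diameter 50 mm, length 130 mm, 0.2 to 0.42 kg. Origin: middle of its axis. x along it to the cap (end-stop side); y, z turn as it rolls (z up at start). Starts 200-300 mm from the V on the ramp side, within 9 degrees of parallel to it, 18-50 mm short of the seat along it. Smooth hard plastic, friction about 0.4; let go at slow speed it soon stops
- cradle: labelling cradle screwed to the bench. Origin: bench level under the V's bottom line, 65 mm from the end stop. x along the V to the stop; y across, from the ramp side (-y) to the rear face; z up. V: bottom at y = 0, 2 mm high; faces slope 35 degrees; rear face ends at y = +40 mm, 30 mm high. V and ramp run from x = -100 mm (open end) to the stop at x = +65 mm
- lip (a point): middle of the lip where the grey roll-in ramp meets the white V, 14 mm above the bench, 17 mm in front of the V's bottom line (cradle x = -17.5, y = -17 mm); the ramp rises to it evenly from the bench over 70 mm (foot at y = -87 mm); axes as the cradle's
- stop (a point): middle of the inner face of the upright aluminium end stop, 32.5 mm above the bench; plate 6 mm thick, 48 mm high, spanning y = -33 to +41 mm; behind it a low foot with a black thumb screw 16 mm high, to 46 mm past the face; axes as the cradle's
- seat (a point): where the canister's centre lies when it is down in the V, touching both faces, with its end against the stop: 32.5 mm above the bench over the V's bottom line; axes as the cradle's
- spare_canister: bystander: a second canister standing upright, red cap on top, 50 mm diameter, 130 mm high; origin under its foot
- dropper: bystander: small white bottle with green cap, 32 mm diameter, 70 mm high; origin under its foot
- specimen_cup: bystander: clear specimen cup with orange lid, 60 mm diameter, 72 mm high; origin under its foot
- cassette: bystander: white rapid-test cassette lying flat, 70 x 20 x 5 mm, long along its x; origin at the middle of its underside
- marker: bystander: marker pen with black cap, 135 mm long, 12 mm thick, lying along its x; origin at the middle of its underside
- tip_box: bystander: blue pipette-tip box with yellow tips, 122 x 82 x 60 mm high; origin at the middle of its underside
- wash_bottle: bystander: white wash bottle with red collar and bent spout, 68 mm diameter, 205 mm high; origin under its foot; the spout reaches 65 mm to its -x
There are look-alikes about, which are no part of the job. Leave any green look-alike of the canister alone.

How it is judged (in metres and radians):
On the way, in this order (a step that is already met when the one before it is completed fails the run):
1. the canister has rolled more than a third of a turn (angle between canister's own z axis and vertical above 2.2 rad), for 0.02 s.
2. the canister has rolled on to most of a full turn (angle between canister's own z axis and vertical below 1.2 rad), for 0.02 s.
At the end, for the whole second after the job is handed in: the canister lies at rest down in the V of the cradle, its end within 4 mm of the end stop, its centre within 4 mm of the seat across and in height, its axis within 0.05 rad of the V, and no bystander has moved 20 mm or more (x of canister in the frame of seat between -0.004 and 0.004 m and y of canister in the frame of seat between -0.004 and 0.004 m and z of canister in the frame of seat between -0.004 and 0.004 m and angle between the x axis of canister and the x axis of cradle, either way round below 0.05 rad and linear speed of canister below 0.01 m/s and angular speed of canister below 0.2 rad/s and distance of each of spare_canister, dropper, specimen_cup, cassette, marker, tip_box, wash_bottle from where it was at the start of the episode below 0.02 m); the robot touches nothing.
It fails at once if the canister is lifted or carried (off the bench before the ramp, or clear of the cradle) (height (world z) of canister above 0.062 m or (height (world z) of canister above 0.034 m and y of canister in the frame of seat below -0.095 m)).
It fails at once if a bystander is pushed 20 mm away or knocked over (distance of any of spare_canister, dropper, specimen_cup, cassette, marker, tip_box, wash_bottle from where it was at the start of the episode above 0.02 m or angle between any of spare_canister, dropper, specimen_cup, wash_bottle's own z axis and vertical above 0.4 rad).
It also fails if it takes over 54 s, if anything falls off the work surface, if the arm or the gripper's body presses on something with over 40 N, if the wrist force passes 120 N, or if a joint passes its speed limit or range.

## Working session

There is one attempt and no reset: what is moved stays moved. The work goes in short steps, each a Python script; the robot and the scene stay as the last script left them, time stands still between calls to the robot, and variables do not carry over. Pictures are saved under pics/ and viewed, about 8 in all and at most 12, crops included, and the job is handed in when it is done.

```bash
ls; mkdir -p pics; cat > h.py <<'E'
import numpy as np, cv2
from bench import bot, solve_ik, imaging
def ray(m,u,v,fish=False):
    K=np.array(m["K"]);R=np.array(m["rotation"]);
    a=(u-K[0,2])/K[0,0]; b=(v-K[1,2])/K[1,1]
    if fish:
        r=np.hypot(a,b)+1e-9; d=np.array([a/r*np.sin(r),b/r*np.sin(r),np.cos(r)])
    else: d=np.array([a,b,1.])
    return R@np.array([d[0],-d[1],-d[2]])
def pt(m,u,v,z,fish=False):
    d=ray(m,u,v,fish);p=np.array(m["position"]);return p+d*(z-p[2])/d[2]
def px(m,P,fish=False):
    K=np.array(m["K"]);R=np.array(m["rotation"]);q=R.T@(np.array(P,float)-np.array(m["position"]))
    x,y,z=q[0],-q[1],-q[2]
    if fish:
        r=np.hypot(x,y)+1e-9;t=np.arctan2(r,z);return np.array([K[0,0]*x/r*t+K[0,2],K[1,1]*y/r*t+K[1,2]])
    return np.array([K[0,0]*x/z+K[0,2],K[1,1]*y/z+K[1,2]])
E
python3 - <<'E'
from h import *
for n in ["top","scene"]:
    im=imaging.capture(n);m=imaging.camera_model(n);print(n,{k:np.round(v,3).tolist() if not isinstance(v,str) else v for k,v in m.items()})
    cv2.imwrite(f"pics/{n}_raw.png",im);cv2.imwrite(f"pics/{n}0.png",cv2.resize(im,(800,600),interpolation=cv2.INTER_CUBIC))
s=bot.get_state();print(s["t"],s["orientation"],s["contact_force"])
E
```

```text
pics
top {'K': [[411.55, 0.0, 258.128], [0.0, 411.55, 192.195], [0.0, 0.0, 1.0]], 'position': [376.447, -39.788, 1265.342], 'rotation': [0.163, 0.018, -1.595]}
scene {'K': [[365.657, 0.0, 257.738], [0.0, 365.657, 190.274], [0.0, 0.0, 1.0]], 'position': [1051.571, -762.639, 861.576], 'rotation': [0.809, -0.021, 0.584]}
0.1 [-3.14004402e+00 -1.41177298e-04  3.42794555e-01] [ 0.56500611 -0.58574895  0.2327752 ]
```

View pics/top0.png

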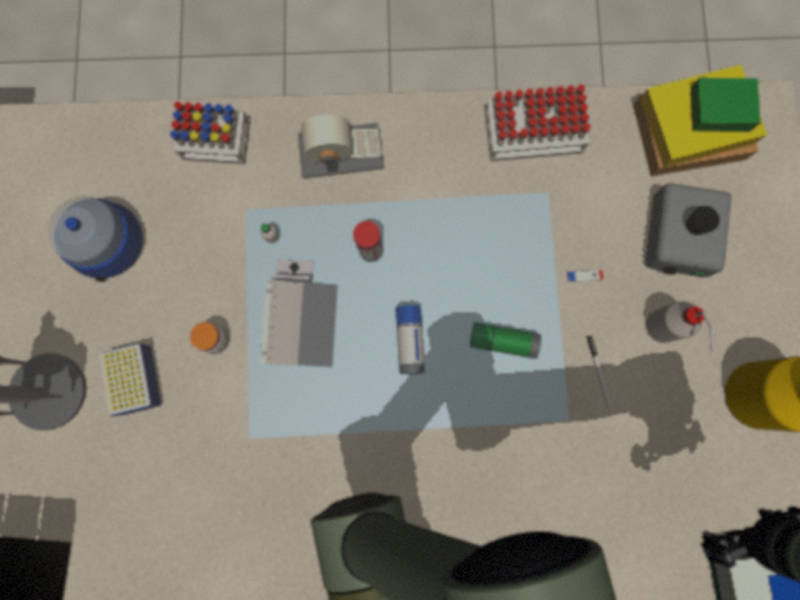

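View pics/scene0.png

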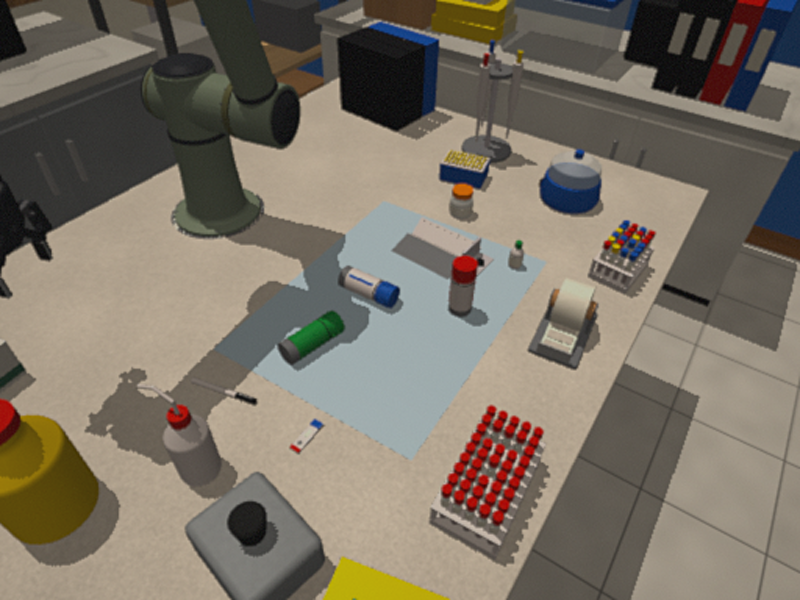

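Top view (800 px scale): candidates are the blue-capped lying canister (410,340), the green look-alike (505,340) and the upright red-capped spare (367,235). I choose (410,340), which has the blue cap, white body and grey foot. The cradle is at (300,320) with its stop at the upper end, about (295,275), so its x axis points up in the image. The next step is a closer look through the wrist camera.

```bash
sed -i 's/R=np.array(m\["rotation"\])/R=Rotation.from_euler("xyz",m["rotation"]).as_matrix()/; s/^import numpy as np, cv2/&\nfrom scipy.spatial.transform import Rotation/' h.py
python3 - <<'E'
from h import *
m=imaging.camera_model("top")
f=lambda u,v,z:np.round(pt(m,u*.64,v*.64,z),0)[:2]
print("cap,foot",f(408,305,25),f(411,372,25)); print("V stop",f(292,272,48),"ramp foot corners",f(337,284,0),f(333,366,0),"rear corners",f(268,281,30),f(263,363,30))
print("spare",f(367,235,130),"dropper",f(268,230,70),"cup",f(205,335,72))
c=(f(410,340,25)+f(300,325,15))/2;print(c)
P=[c[0]-0,c[1],330]
bot.move_ptp(P,[np.pi,0,1.5708] if solve_ik(P,[np.pi,0,1.5708]) is not None else [np.pi,0,-1.5708])
w=imaging.camera_model("wrist");im=imaging.capture("wrist");s=bot.get_state();print(s["t"],s["tcp_pos"],s["orientation"],{k:np.round(v,3).tolist() if not isinstance(v,str) else v for k,v in w.items()})
import json;json.dump({k:np.array(w[k]).tolist() for k in("K","position","rotation")},open("w1.json","w"))
cv2.imwrite("pics/w1_raw.png",im);cv2.imwrite("pics/w1.png",cv2.resize(im,(800,600),interpolation=cv2.INTER_CUBIC))
E
```

```text
cap,foot [571. -31.] [441. -34.]
V stop [638. 192.] ramp foot corners [621. 110.] [457. 119.] rear corners [625. 242.] [465. 250.]
spare [685.  39.] dropper [717. 234.] cup [517. 350.]
[520.  74.]
2.5917 [520.09158091  73.19705197 329.82379569] [-3.14131791e+00  1.57336789e-04  1.56934938e+00] {'K': [[297.319, 0.0, 252.414], [0.0, 297.319, 190.106], [0.0, 0.0, 1.0]], 'position': [520.253, 157.015, 472.074], 'rotation': [-0.332, -0.0, -0.001]}
```

View pics/w1.png

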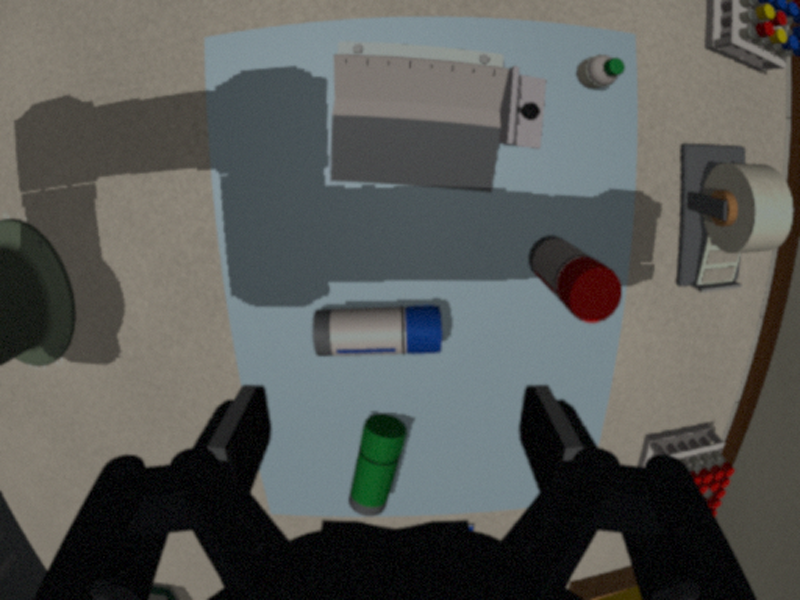

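The wrist view (right = +x, up = +y) confirms the canister: blue cap at (425,329), white body with a blue stripe, grey foot at (321,332). The ramp foot corners are (331,182) and (492,189), the lip runs (333,114)–(497,133), and the rear edge runs (335,55)–(505,68). The stop plate is near (512,105), and green decoy at (380,462).

```bash
python3 - <<'E'
from h import *
import json;w=json.load(open("w1.json"));im=cv2.imread("pics/w1_raw.png")
f=lambda u,v,z:pt(w,u*.64,v*.64,z,True)[:2]
for n,(a,b,z) in dict(foot=((331,182),(492,189),0),lip=((333,114),(497,133),14),rear=((335,55),(505,68),30)).items():
    A,B=f(*a,z),f(*b,z);d=B-A;print(n,A.round(1),B.round(1),np.hypot(*d).round(1),np.degrees(np.arctan2(d[1],d[0])).round(2))
hsv=cv2.cvtColor(im,cv2.COLOR_BGR2HSV);roi=np.zeros(im.shape[:2],np.uint8);roi[185:240,190:300]=1
# canister silhouette: not mat; mat colour sample
mat=cv2.cvtColor(im,cv2.COLOR_BGR2LAB).astype(float)
big=cv2.resize(im[10:250,180:370],None,fx=3.1,fy=2.5*1,interpolation=cv2.INTER_CUBIC)
cv2.imwrite("pics/c1.png",cv2.resize(im[10:250,180:360],(450*1,600),interpolation=cv2.INTER_CUBIC))
E
```

```text
foot [456.  117.9] [620.6 111.4] 164.7 -2.25
lip [461.1 186.6] [621.1 169.2] 161.0 -6.2
rear [465.3 242.9] [624.8 232.8] 159.8 -3.61
```

View pics/c1.png

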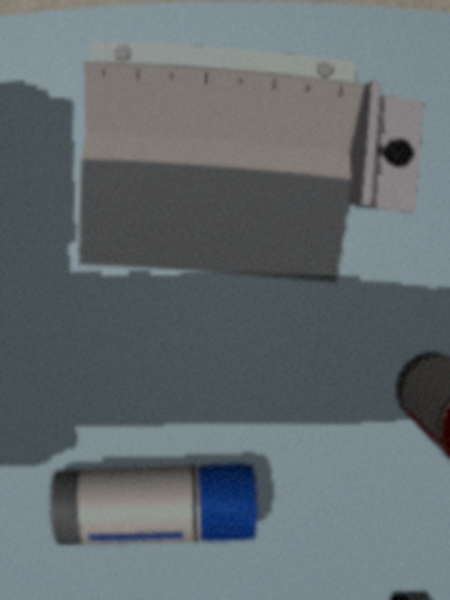

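```bash
python3 - <<'E'
from h import *
import json;w=json.load(open("w1.json"))
f=lambda x,y,z:pt(w,180+x/2.5,10+y/2.5,z,True)
L=[]
for n,(a,b,z) in dict(foot=((80,264),(337,280),0),lip=((82,159),(352,179),14),rear=((85,61),(362,77),30)).items():
    A,B=f(*a,z)[:2],f(*b,z)[:2];d=B-A;L.append((A,B));print(n,A.round(1),B.round(1),np.hypot(*d).round(1),np.degrees(np.arctan2(d[1],d[0])).round(2))
# rigid fit of cradle corners (Kabsch)
M=np.array([[-100,-87],[65,-87],[-100,-17],[65,-17],[-100,40],[65,40]],float);W=np.array([p for l in L for p in l])
mc,wc=M.mean(0),W.mean(0);a,b=M-mc,W-wc
th=np.arctan2((a[:,0]*b[:,1]-a[:,1]*b[:,0]).sum(),(a*b).sum());R=np.array([[np.cos(th),-np.sin(th)],[np.sin(th),np.cos(th)]])
o=wc-R@mc;print("cradle",o.round(1),np.degrees(th).round(2),"res",(W-(M@R.T+o)).round(1).tolist())
# canister: mid-line of silhouette ~ at axis height 25ish
C=np.array(w["position"])
def ax(x,y1,y2):
    # tangent rays: distance of axis (dir x approx) -> intersect bisector with z=25
    d1=ray(w,180+x/2.5,10+y1/2.5,True);d2=ray(w,180+x/2.5,10+y2/2.5,True)
    d=d1/np.linalg.norm(d1[1:])+d2/np.linalg.norm(d2[1:]);return (C+d*(25-C[2])/d[2])[:2]
A,B=ax(64,470,543),ax(243,464,540)
e0,e1=f(54,508,30),f(257,502,30)
print("axis pts",A.round(1),B.round(1),"ends",e0.round(1),e1.round(1))
ph=np.arctan2(*(B-A)[::-1]);print("yaw",np.degrees(ph).round(2))
c=(e0[:2]+e1[:2])/2;c[1]=np.interp(c[0],[A[0],B[0]],[A[1],B[1]]);print("can",c.round(1),"in cradle",(R.T@(c-o)).round(1))
json.dump(dict(o=o.tolist(),th=th,c=c.tolist(),ph=ph),open("est.json","w"))
E
```

```text
foot [456.3 119.3] [620.5 109.7] 164.5 -3.34
lip [460.6 185.6] [625.3 174.9] 165.1 -3.71
rear [464.7 244.1] [627.2 237.2] 162.7 -2.43
cradle [561.1 198.8] -3.24 res [[-0.0, 1.7], [-0.6, 1.5], [0.2, -1.9], [0.3, -3.2], [1.2, -0.2], [-1.0, 2.2]]
axis pts [442.9 -36.3] [560.8 -33. ] ends [437.1 -35.2  30. ] [569.4 -30.9  30. ]
yaw 1.59
can [503.3 -34.6] in cradle [ -44.6 -236.3]
```

```bash
cat >> h.py <<'E'
import json
E_=json.load(open("est.json"));o=np.array(E_["o"]);th=E_["th"]
def cw(x,y,z): # cradle -> world
    return [o[0]+x*np.cos(th)-y*np.sin(th),o[1]+x*np.sin(th)+y*np.cos(th),z]
def snap(name):
    w=imaging.camera_model("wrist");im=imaging.capture("wrist")
    json.dump({k:np.array(w[k]).tolist() for k in("K","position","rotation")},open(name+".json","w"))
    cv2.imwrite(f"pics/{name}_raw.png",im);cv2.imwrite(f"pics/{name}.png",cv2.resize(im,(800,600),interpolation=cv2.INTER_CUBIC))
def st(l):
    s=bot.get_state();print(l,round(s["t"],2),np.round(s["tcp_pos"],1),np.round(s["orientation"],3),np.round(s["contact_force"],1),round(s["opening"],2))
E
python3 - <<'E'
from h import *
c=np.array(E_["c"]);ph=E_["ph"];n=np.array([-np.sin(ph),np.cos(ph)])
p=c-n*54
bot.grip(0.7)
bot.move_ptp([*p,120],[np.pi,0,np.pi/2+ph]);bot.movel([*p,8],max_speed=80);st("down")
bot.movel(cw(-49,-92-36,8),[np.pi,0,np.pi/2+th],max_speed=50);st("seg1")
snap("w2")
E
```

```text
down 5.56 [505.2 -88.7   8.5] [3.141 0.    1.599] [ 0.2 -1.1  0.3] 0.7
seg1 8.96 [505.   73.7   8. ] [3.142 0.    1.514] [-0.3 -0.8  0.2] 0.7
```

View pics/w2.png

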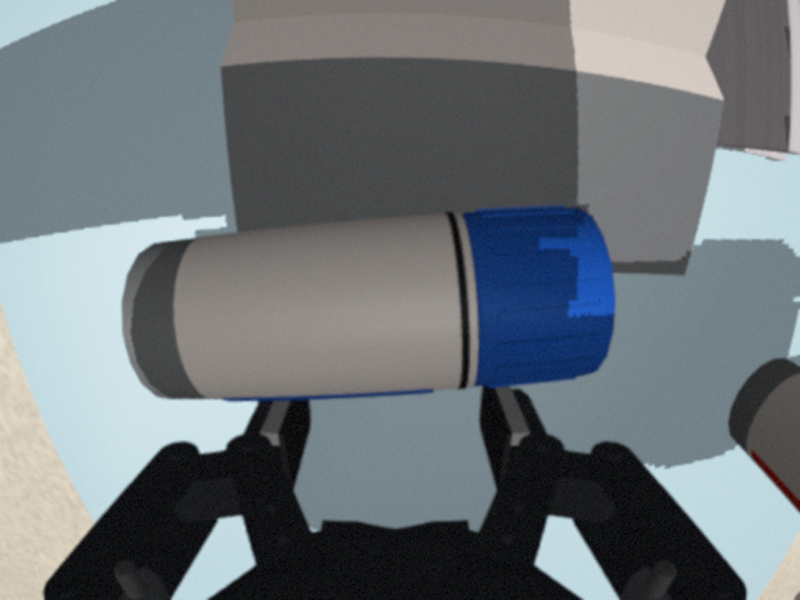

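The canister, from foot (130,320) to cap (613,295), has rolled to the ramp foot. It sits in front of the fingertips (270–530,430) and is nearly parallel to the lip. I continue up the ramp.

```bash
python3 - <<'E'
from h import *
bot.movel(cw(-53,-22-36,21),max_speed=35);st("ramp")
snap("w3a")
bot.movel(cw(-53,-9-36,22),max_speed=25);st("lip")
bot.dwell(0.5);snap("w3")
a=cv2.imread("pics/w3a_raw.png");b=cv2.imread("pics/w3_raw.png");cv2.imwrite("pics/w3c.png",cv2.resize(np.hstack([a,b]),(800,300),interpolation=cv2.INTER_AREA))
E
```

```text
ramp 11.19 [504.9 143.9  21. ] [-3.141 -0.     1.514] [-0.5 -1.1  0.2] 0.7
lip 11.92 [505.6 157.   22. ] [-3.142  0.     1.514] [ 0.4  0.6 -0.4] 0.7
```

View pics/w3c.png

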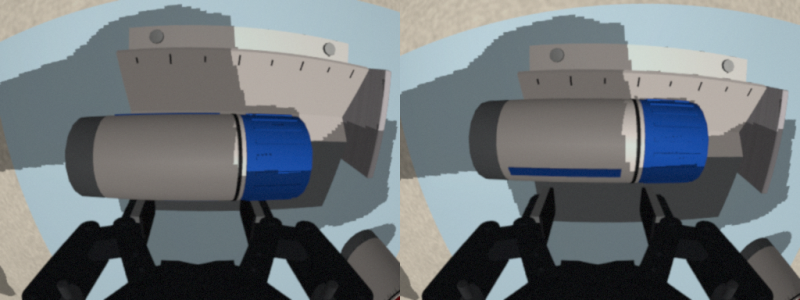

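In the right frame the canister has dropped over the lip into the V, and there is a gap between it and the fingers. I back off, shut the gripper, and push on the grey foot end along the V until the stop answers.

```bash
python3 - <<'E'
from h import *
rot=[np.pi,0,np.pi/2+th]
bot.movel(cw(-60,-75,30),max_speed=80);bot.movel(cw(-60,-75,140),max_speed=150);bot.grip(0.0)
bot.move_ptp(cw(-165,0,140),rot);bot.movel(cw(-165,0,30),max_speed=100);st("behind")
r=bot.movel(cw(-72,0,30),max_speed=25,threshold=7);st(f"push {r}")
snap("w4")
E
```

```text
behind 16.32 [396.9 208.2  30.4] [ 3.141 -0.     1.514] [ 0.1 -0.  -0.5] 0.0
push True 19.34 [480.8 203.1  29.4] [-3.137  0.     1.514] [-0.3  0.2 -0.1] -0.0
```

View pics/w4.png

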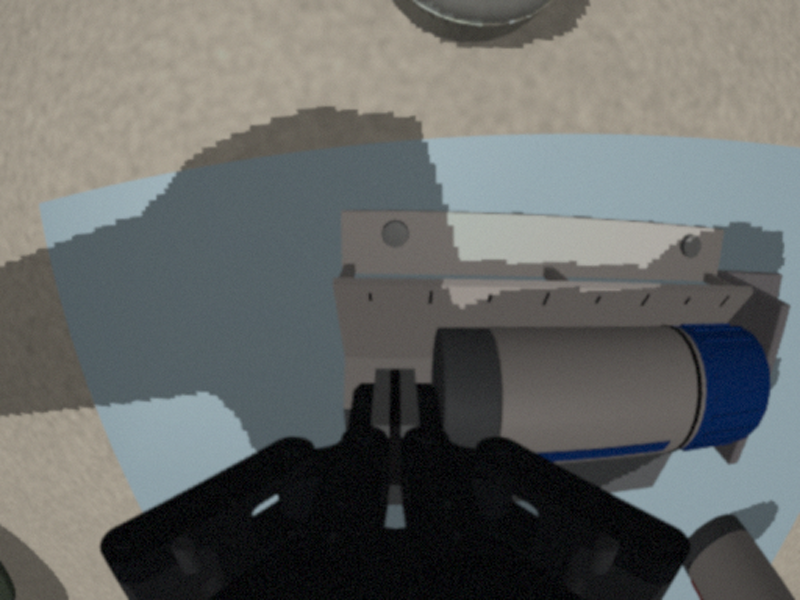

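The fingertip stopped at cradle x = -80 mm, where the stop should be felt (-79.5 mm predicted), and the cap at (735,390) is close to the stop plate. I press once more, slowly, then withdraw and check from above.

```bash
python3 - <<'E'
from h import *
r=bot.movel(cw(-74,0,30),max_speed=10,threshold=8);st(f"push {r}")
bot.movel(cw(-105,0,30),max_speed=40);bot.movel(cw(-130,0,160),max_speed=150)
bot.move_ptp(cw(40,-80,270),[np.pi,0,np.pi/2+th]);bot.dwell(.3);st("look");snap("w5")
im=cv2.imread("pics/w5_raw.png");w=json.load(open("w5.json"))
for P in ([-65,0,32.5],[65,0,57.5],[65,-17,14],[-100,-17,14],[65,40,30]):print(P,(px(w,cw(*P),True)/.64).round(0))
cv2.imwrite("pics/top2.png",imaging.capture("top"))
E
```

```text
push True 19.86 [480.6 202.8  28.6] [-3.130e+00  1.000e-03  1.515e+00] [-0.   0.5  0.4] -0.0
look 22.82 [595.7 117.4 269.7] [-3.141  0.     1.515] [-0.6  0.1  0.5] -0.0
[-65, 0, 32.5] [268. 152.]
[65, 0, 57.5] [429. 149.]
[65, -17, 14] [425. 168.]
[-100, -17, 14] [236. 173.]
[65, 40, 30] [427. 100.]
```

View pics/w5.png

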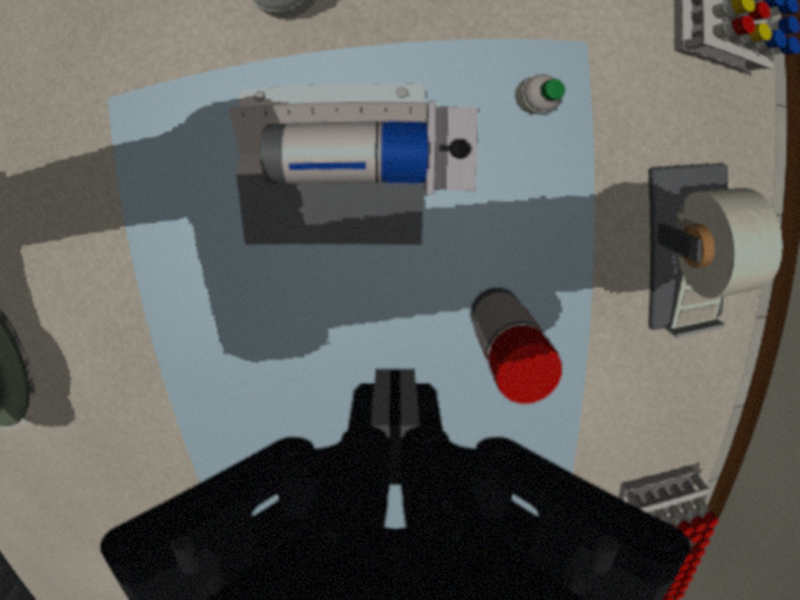

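The canister lies in the V from foot (270,152) to cap (428,152), parallel to the V and next to the stop plate (432,148). I take one close look at the cap/stop gap, and compare the top view before and after for the bystanders.

```bash
python3 - <<'E'
from h import *
P=cw(55,-85,130)
bot.movel(P,max_speed=100);st("close");snap("w6")
w=json.load(open("w6.json"));im=cv2.imread("pics/w6_raw.png")
u,v=px(w,cw(65,0,50),True);print(u,v,[ (px(w,cw(*q),True)).round(1).tolist() for q in ([60,0,57.5],[65,0,57.5],[-65,0,57.5])])
y,x=max(int(v)-60,0),max(int(u)-80,0);print("crop origin",x,y)
cv2.imwrite("pics/w6c.png",cv2.resize(im[y:y+120,x:x+160],(800,600),interpolation=cv2.INTER_CUBIC))
a=cv2.imread("pics/top_raw.png");b=cv2.imread("pics/top2.png")
cv2.imwrite("pics/tops.png",cv2.resize(np.vstack([a[90:290,40:490],b[90:290,40:490]]),(675,600)))
E
```

```text
close 24.48 [611.7 110.9 130.7] [ 3.14  -0.     1.514] [-0.7  0.2 -0.5] 0.0
264.9725826862337 90.02959026397023 [[258.4, 89.9], [265.4, 90.0], [97.8, 98.9]]
crop origin 184 30
```

View pics/w6c.png

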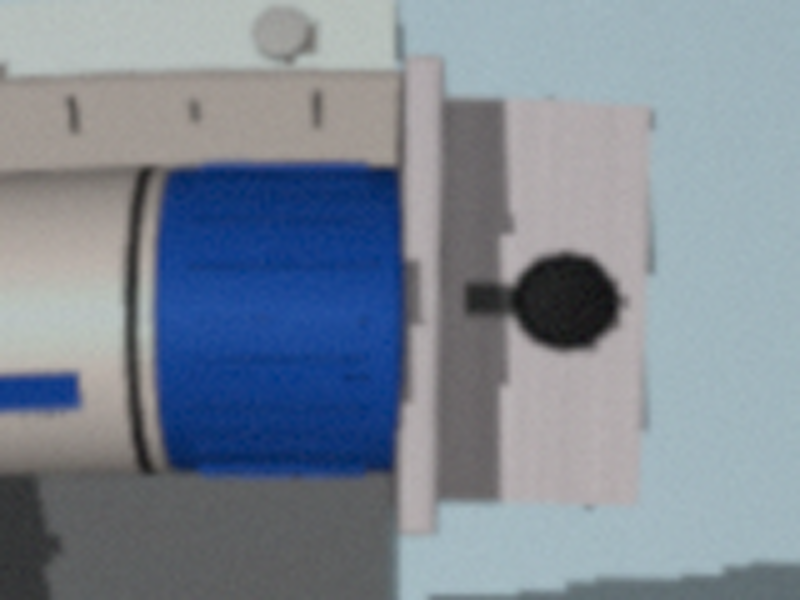

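View pics/tops.png

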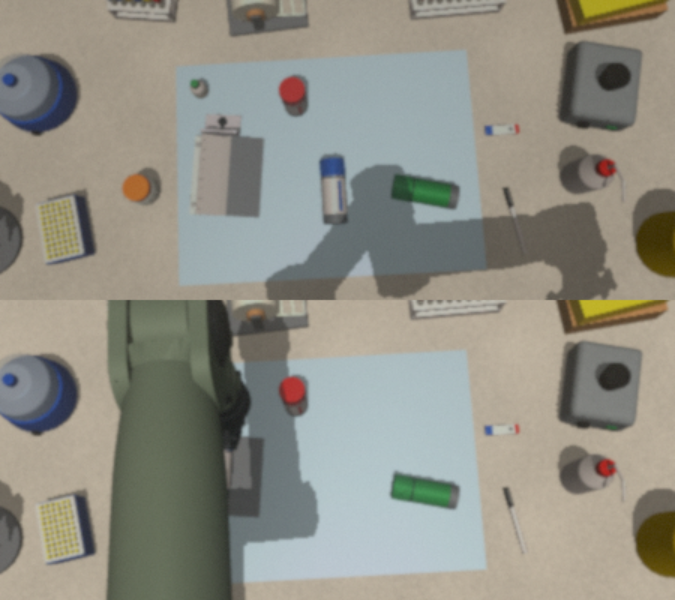

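The cap's end (400,320) is flush against the stop plate (405–440) with no visible gap, and the axis is perpendicular to the plate. The bystanders visible in both top views have not moved. The dropper looked undisturbed in the wrist view, and the gripper touches nothing.

```bash
python3 - <<'E'
from h import *
bot.sign_off();st("done")
E
```

```text
the job is handed in; nothing more can be done
the job is handed in; nothing more can be done
```

I rolled the blue-capped canister along the bench, up the ramp and over the lip into the V with the spread fingertips. Then I pushed its foot end along the V with the gripper shut, until it met the end stop. I handed the job in at about 24.5 s of the 54 s allowed; no verdict was reported.

- **Seat:** In the last close picture the cap end is flush with the stop plate with no visible gap. The canister lies down in the V and its axis is square to the plate.
- **Push:** The fingertip stopped at cradle x = -80 mm, and I had predicted -79.5 mm with the canister against the stop. A slow second push gained no further travel; it tilted the tool by about 0.01 rad.
- **Bystanders:** The spare canister, cassette, marker, tip box and wash bottle look unmoved between the first and last top views. The dropper looked undisturbed in the wrist view. The arm hid the specimen cup in the last top view, so I did not check it again; the robot never worked near it.
- **Calibration:** My fit of the cradle's corners left errors of up to about 3 mm. I did not measure the canister's final height or its position across the V; those rest on the pictures.

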